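# Stand the stoneware dishes in their fitted underliners

### The job

The four little white oven dishes have been left about the walnut counter: stand each one upright in the bamboo underliner that fits it, the one whose recess has the dish's own outline and size, with its foot flat in the recess inside the lip. Set the dishes down, do not drop them, and leave the glass jug and the steel salt grinder standing where they are.

Things in the scene. Friction and masses are not known exactly. Their poses are not given: they have to be found in the camera images.
- ramekin_mid (a point): Round white stoneware ramekin, fluted, open at the top: the larger of the two round dishes. 63 mm outside diameter (66 mm over the flutes), 52 mm high, straight upright wall 5 mm thick, flat foot, about 220 g. The point is its centre, half-way up (26 mm above its foot); z up.
- dip_pot_mid (a point): Round white stoneware dip pot, smooth, open at the top: the smaller round dish. 44 mm outside diameter, 50 mm high, straight upright wall 4.5 mm thick, flat foot, about 130 g. The point is its centre, half-way up (25 mm above its foot); z up.
- oval_dish_mid (a point): Oblong white stoneware gratin dish with half-round ends and a small ear near the rim at each end. Body 90 mm long (along its x) and 60 mm wide (along its y; straight parallel sides 30 mm long in the middle), 108 mm over the ears, 52 mm high, wall 5 mm thick, flat foot, about 280 g. The point is its centre, half-way up (26 mm above its foot); z up.
- loaf_dish_mid (a point): Rectangular white stoneware loaf dish with square corners, open at the top. 94 mm long (along its x), 58 mm wide (along its y), 52 mm high, upright wall 5 mm thick, flat foot, about 300 g. The point is its centre, half-way up (26 mm above its foot); z up.
- ramekin_recess (a point): Light bamboo underliner (a flat board fixed to the counter on non-slip feet), 12 mm thick, its cork-lined recess 4 mm deep inside a lip 6 mm wide; the larger round one, 91 mm across with a recess 79 mm across, 8 mm wider all round than the ramekin. The point is the middle of the recess floor, 8 mm above the counter; z up.
- dip_pot_recess (a point): Light bamboo underliner (a flat board fixed to the counter on non-slip feet), 12 mm thick, its cork-lined recess 4 mm deep inside a lip 6 mm wide; the smaller round one, 72 mm across with a recess 60 mm across, 8 mm wider all round than the dip pot. The point is the middle of the recess floor, 8 mm above the counter; z up.
- oval_recess (a point): Light bamboo underliner (a flat board fixed to the counter on non-slip feet), 12 mm thick, its cork-lined recess 4 mm deep inside a lip 6 mm wide; the oblong one with half-round ends, 118 mm (along its x) by 88 mm (along its y) with a recess 106 by 76 mm, 8 mm wider all round than the oval dish's foot. The point is the middle of the recess floor, 8 mm above the counter; x along its length, z up.
- loaf_recess (a point): Light bamboo underliner (a flat board fixed to the counter on non-slip feet), 12 mm thick, its cork-lined recess 4 mm deep inside a lip 6 mm wide; the rectangular one, 122 mm (along its x) by 86 mm (along its y) with a recess 110 by 74 mm, 8 mm wider all round than the loaf dish. The point is the middle of the recess floor, 8 mm above the counter; x along its length, z up.
- jug_mid (a point): Glass measuring jug that stands among the dishes, to be left alone: 82 mm across at the rim, 95 mm high, its loop handle reaching 73 mm from its axis along its +y and its spout 55 mm along its -y, about 380 g. The point lies on its axis, half-way up; z up.
- grinder_mid (a point): Steel salt grinder that stands among the dishes, to be left alone: 47 mm across, 104 mm high, about 300 g. The point is its centre, half-way up; z up.
Not all that is in view belongs to the job. What is shaped like the part that bears oval_dish_mid but orange or red is not meant.

How it is judged:
By the outcome, as a careful person would: the job done as asked, in the order asked, and still so for the second after the job is handed in, with the robot touching nothing.
It also fails if it takes over 102 s, if anything falls off the work surface, if the arm or the gripper's body presses on something with over 40 N, if the wrist force passes 120 N, or if a joint passes its speed limit or range.

### The arm

A 6-joint arm with a two-finger parallel gripper is mounted at the origin on the work surface. World frame = base frame: x ahead of the robot, y to its left, z up, the work surface at z = 0. Lengths are in m, angles in rad, forces in N, time in s.
With the tool pointing down it reaches from about 0.275 to 0.85 m from the base axis. Payload 19 kg.
Tool frame: the origin (TCP) lies at the very end of the fingers, on their centre line; the grasp point (between the pads) lies 19 mm behind it (r.tcp_to_grasp is the distance from the TCP to the grasp point, in m); z points along the fingers, y is the direction in which the jaws open and shut (so a half turn about z gives the same grasp; the last joint's range is limited). The gripper opens to 85 mm and grips with 20 to 120 N. Pads are 22 mm wide; open, the fingers measure 114 mm over their backs; the gripper's body (76 mm by 85 mm) begins 54 mm behind the grasp point. The pads swing forward as they close: fully open they stand 13 mm farther back than shut.
Start: joints at [1.156, 0.15, 1.437, -0, 1.554, -0.134], TCP at [0.159, 0.552, 0.231] pointing down, gripper open.
Joint ranges: [-2.8, 2.8], [-0.68, 2.1], [0.12, 2.68], [-1.39, 4.53], [0.16, 2.79], [-2.81, 2.81]. Speed limits (rad/s): [1.89, 1.89, 2.22, 3.01, 3.01, 3.01].

### API

Orientations are given as a unit quaternion [x, y, z, w].
In Python, from rig import r gives the robot as it stands.
- The arm moves only by the shell command python3 -m creep 'ROWS' [FORCE]. ROWS is a JSON object of lists of equal length, an entry for each row: "linear": the shift along the tool's x, y, z in m, a list of three; "yaw": the turn about the tool's z in rad; "fingers": the closure, from 0 (fully open) to 1 (shut). In form: {"linear": [[dx, dy, dz], ...], "yaw": [yaw, ...], "fingers": [fingers, ...]}. A call has 1 to 12 rows; each row shifts and turns the commanded pose from where the row before left it, along the tool's axes as they then stand; what a row does not reach is not made up. A row lasts 1/8 s, in which the tool goes at most 62.5 mm and 10.7 degrees, less where a joint would pass 70% of its speed; a pose out of reach is approached as far as the arm can. A call with a gripper value outside its range is refused whole. The fingers move at their own pace and stop on an object; FORCE is the grip in N (left out, the last holds). Time passes only in rows, so rows that do not move let the fingers close. It gives the time, the measured TCP pose, the force and the opening at its end, in the units of the state.
- r.state(): the state, without advancing time (a new reading comes with each control period).
- r.grab_frame(name): name is "side" or "top"; returns the picture (420x560x3 uint8, red, green, blue); there is no depth.
- r.camera_info(name): a dict with "vfov" (degrees; the focal length in pixels is half the picture's height over the tangent of half this angle, whatever the lens; pixels are square), "cx", "cy" (the principal point, pixels), "k1" (the pictures are not rectified: a ray, as slopes to the right and down, at radius r is drawn at 1 + k1 r^2 times it, then the intrinsics apply), "pose" (4x4, takes a point from camera to world coordinates). Camera axes: x right, y up, looking along -z (the intrinsics and any distortion apply to the point x, -y, -z); pixel columns grow to the right and rows downward; lengths in m; the calibration is good to about 2 mm. A picture is of the moment at which its call begins. camera_info takes no time and is no camera call.
- r.sign_off(): hands the job in, once; it reports no verdict.
The state is a dict: "clock": time; "joint_pos": joint angles; "dq": joint speeds; "joint_efforts": joint torques, N m; "tcp_pos": TCP position; "eef_rot": TCP orientation; "contact_force": force on the tool from outside, world axes, zero at the start; "torque": the same for the moment, N m; "grip_width": finger opening in m.
Only numpy, scipy, OpenCV 4.12 (cv2) and the standard library are available. Lean on these libraries where they do the work, as an engineer would, in place of code of your own. Each camera call takes 0.05 s, during which the arm holds its last target. There are 200 camera calls.

## Working session

There is one attempt and no reset: what is moved stays moved. The work goes in short steps, Python scripts to look and compute and a shell command to move; the robot and the scene stay as the last step left them, time stands still between calls to the robot, and variables do not carry over. Pictures are saved under pics/ and viewed, about 12 in all and at most 16, crops included, and the job is handed in when it is done.

```bash
mkdir -p pics; ls
python3 - <<'E'
from rig import r
import cv2,numpy as np
for n in("top","side"):
    im=r.grab_frame(n); np.save(f"pics/{n}0.npy",im); cv2.imwrite(f"pics/{n}0.png",cv2.resize(im[:,:,::-1],(800,600),interpolation=cv2.INTER_CUBIC))
    c=r.camera_info(n); print(n,{k:c[k] for k in c if k!='pose'}); print(np.round(c['pose'],3))
print(r.state())
E
```

```text
pics
top {'vfov': 42.69964768731746, 'cx': 275.40230252801564, 'cy': 208.9459422884215, 'k1': -0.0666693444121469}
[[ 0.006  0.992 -0.124  0.314]
 [-1.     0.003 -0.021 -0.008]
 [-0.02   0.124  0.992  1.369]
 [ 0.     0.     0.     1.   ]]
side {'vfov': 53.27261160721868, 'cx': 279.6864663854802, 'cy': 206.28131344505573, 'k1': -0.025740404521603793}
[[ 0.838  0.339 -0.429 -0.034]
 [-0.546  0.519 -0.657 -0.801]
 [-0.     0.784  0.62   0.812]
 [ 0.     0.     0.     1.   ]]
{'clock': 0.1, 'joint_pos': array([ 1.15602769e+00,  1.50909378e-01,  1.43792730e+00,  3.59941450e-05,
        1.55382318e+00, -1.33990902e-01]), 'dq': array([-0.00077459, -0.00261348, -0.00211578,  0.00058293,  0.0001021 ,
        0.00083649]), 'joint_efforts': array([ 4.41795710e-03, -7.14375830e+01, -5.71794069e+01, -3.01481286e-04,
        7.16454131e-03, -9.50817281e-06]), 'tcp_pos': array([0.15924842, 0.5522812 , 0.23077075]), 'eef_rot': array([ 1.39928460e-01,  9.90161472e-01, -5.08768978e-04, -1.61901425e-04]), 'contact_force': array([ 0.5835369 , -0.61214438,  0.28434732]), 'torque': array([ 0.00352057,  0.01839396, -0.00735311]), 'grip_width': 0.08560777915685785}
```

View pics/top0.png

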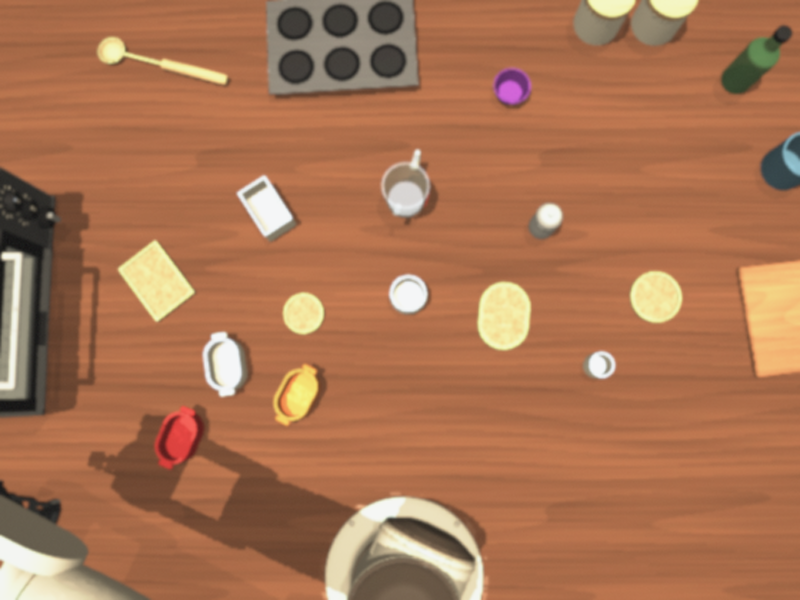

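View pics/side0.png

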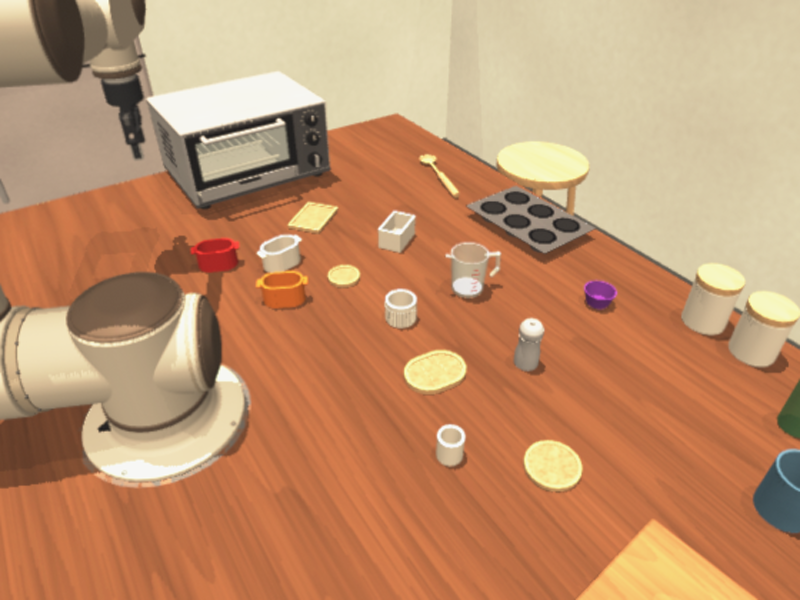

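```bash
cat > h.py <<'E'
from rig import r
import cv2,numpy as np
def toplane(cam,px,z):
    c=r.camera_info(cam); f=210/np.tan(np.radians(c['vfov'])/2); K=np.array([[f,0,c['cx']],[0,f,c['cy']],[0,0,1]])
    u=cv2.undistortPoints(np.float64(px).reshape(-1,1,2),K,np.array([c['k1'],0,0,0.]))[:,0]
    T=np.array(c['pose']); d=np.c_[u[:,0],-u[:,1],-np.ones(len(u))]@T[:3,:3].T
    return T[:2,3]+d[:,:2]*((z-T[2,3])/d[:,2])[:,None]
def mask(im,kind):
    H,S,V=cv2.split(cv2.cvtColor(im,cv2.COLOR_RGB2HSV))
    m=(S<75)&(V>100) if kind=='w' else (H>=18)&(H<=32)&(S>70)&(V>150)
    return cv2.morphologyEx(m.astype(np.uint8),cv2.MORPH_CLOSE,np.ones((3,3)))
def find(cam,im,kind,px,z):
    """blob nearest px -> outline on plane z: centroid, rect size, long-axis angle (deg)"""
    cs,_=cv2.findContours(mask(im,kind),cv2.RETR_EXTERNAL,cv2.CHAIN_APPROX_NONE)
    cs=[c for c in cs if cv2.contourArea(c)>60]
    if not cs: return None
    c=max(cs,key=lambda c:cv2.pointPolygonTest(c,tuple(map(float,px)),True))
    P=toplane(cam,c,z); P=cv2.convexHull(P.astype(np.float32))*1000
    M=cv2.moments(P); ctr=np.array([M['m10'],M['m01']])/M['m00']
    (rx,ry),(w,h),a=cv2.minAreaRect(P)
    if w<h: w,h,a=h,w,a+90
    am=np.degrees(.5*np.arctan2(2*M['mu11'],M['mu20']-M['mu02']))
    return np.round([ctr[0],ctr[1],rx,ry,w,h,(a+90)%180-90,am],1)
def go(x,y,z,yawdeg=None):
    """needed tool-axis turn (rad) and, after the turn, shift; yawdeg = world direction of jaw axis"""
    s=r.state(); from scipy.spatial.transform import Rotation as R
    q=R.from_quat(s['eef_rot']); M=q.as_matrix(); j=np.degrees(np.arctan2(M[1,1],M[0,1]))
    t=0 if yawdeg is None else -((yawdeg-j+90)%180-90)
    M2=M@R.from_rotvec([0,0,np.radians(t)]).as_matrix()
    print('clock',round(s['clock'],2),'tcp',np.round(s['tcp_pos'],4),'jaw',round(j,1),'j6',round(s['joint_pos'][5],2),'yaw',round(np.radians(t),3),'shift after yaw mm',np.round(1000*M2.T@(np.array([x,y,z])-s['tcp_pos']),1),'z',M[2].round(3))
E
python3 - <<'E'
from h import *
k=0.7
T={'ram':('w',(408,294),(401,308),.026),'dip':('w',(600,365),(450,445),.025),'oval':('w',(225,363),(281,253),.026),'loaf':('w',(267,208),(397,231),.026),
'jug':('w',(406,190),(470,270),.0475),'grind':('w',(546,218),(529,345),.052),
'Rram':('y',(656,297),(553,465),.012),'Rdip':('y',(303,313),(343,276),.012),'Roval':('y',(504,316),(435,371),.012),'Rloaf':('y',(156,280),(313,217),.012)}
for n,(kd,t,s,z) in T.items():
    for cam,p in(('top',t),('side',s)):
        im=np.load(f'pics/{cam}0.npy'); print(n,cam,find(cam,im,kd,(p[0]*k,p[1]*k),z))
im=np.load('pics/top0.npy'); m=mask(im,'w')+2*mask(im,'y')
o=im[:,:,::-1].copy(); o[m==1]=(255,0,0); o[m>1]=(0,255,0)
cv2.imwrite('pics/m1.png',cv2.resize(np.hstack([im[110:300,70:350,::-1],o[110:300,70:350]]),(800,271)))
im=np.load('pics/top0.npy');cv2.imwrite('pics/crop.png',cv2.resize(im[110:300,70:490,::-1],(800,362),interpolation=cv2.INTER_CUBIC))
E
```

```text
ram top [ 4.906e+02 -5.400e+00  4.903e+02 -5.600e+00  6.870e+01  6.810e+01
  2.000e-01  2.260e+01]
ram side [490.1  -0.5 490.1  -2.7 120.8  63.2  57.9  56.9]
dip top [ 366.8 -341.3  366.9 -340.5   53.    44.8  -89.9  -83.2]
dip side [ 367.6 -335.2  367.8 -336.6   77.5   44.5   54.1   50.1]
oval top [365.2 318.9 365.9 318.6 114.   73.2   8.8  11.5]
oval side [365.5 323.7 361.7 325.6 142.9  97.7  61.8  58.2]
loaf top [647.1 251.3 646.9 250.9 110.3  65.1  33.4  34.3]
loaf side [645.4 255.3 644.2 254.9 167.2  87.6  35.5  47.5]
jug top [ 6.815e+02 -2.100e+00  6.824e+02  3.000e-01  1.143e+02  8.520e+01
  1.620e+01 -1.090e+01]
jug side [679.4   8.6 667.1  12.  190.8 111.1  33.8  43.7]
grind top [ 617.9 -246.4  618.2 -246.    65.5   44.2  -45.   -37.4]
grind side [ 613.6 -248.   613.5 -247.4  144.5   43.6   40.    40.8]
Rram top [ 488.5 -447.6  488.5 -448.1   93.1   90.   -89.9  -79.4]
Rram side [ 485.9 -449.2  486.6 -449.5   92.1   90.    47.    49.8]
Rdip top [457.1 181.6 456.9 181.6  73.1  71.9  45.6  15.4]
Rdip side [453.3 178.9 453.1 178.   73.5  71.9  28.4  62.7]
Roval top [ 454.1 -175.3  454.5 -175.6  120.4   93.8   -0.9   -6.1]
Roval side [ 451.4 -176.4  451.3 -176.1  121.7   92.    -5.5   -3.7]
Rloaf top [515.6 451.3 515.6 451.2 127.3  90.9  38.7  38.7]
Rloaf side [511.6 448.8 511.  447.9 128.6  90.3  38.6  40.1]
```

View pics/m1.png

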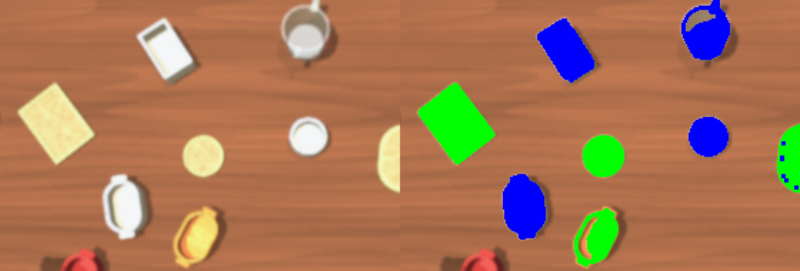

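View pics/crop.png

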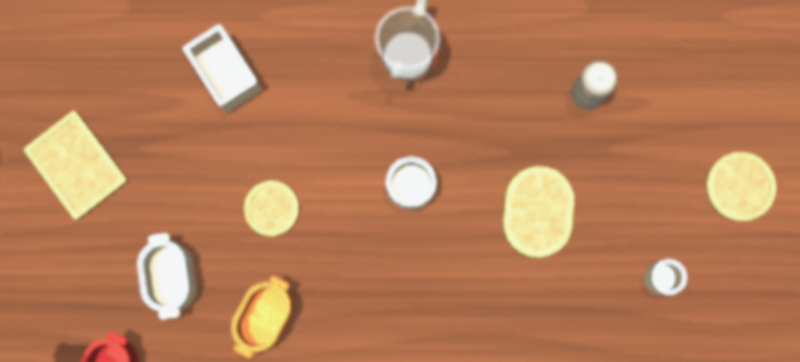

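The masks are clean. Top-view candidates (800 px frame) and what I chose:
- **Oval:** white at (225,363). The red one at (180,437) and the orange one at (297,395) are decoys.
- **Rounds:** fluted ramekin (408,294) and dip pot (600,365). The purple bowl at (512,87) is not meant.
- **Loaf:** (267,208).
- **Boards:** dip pot (303,313), ramekin (656,297), oval (504,316), loaf (156,280).

The close crop confirms these choices, so I start with the oval dish.

```bash
python3 -c "
from h import *
go(.3655,.3195,.12,100.5)"
```

```text
clock 0.1 tcp [0.1592 0.5523 0.2308] jaw 73.9 j6 -0.13 yaw -0.464 shift after yaw mm [-160.4 -266.4  110.9] z [ 0.    -0.001 -1.   ]
```

```bash
python3 -m creep '{"linear":[[0,0,0],[0,0,0],[0,0,0],[-20,-33,0],[-20,-33,0],[-20,-33,0],[-20,-33,0],[-20,-33,0],[-20,-33,0],[-20,-34,0],[-20,-34,0],[0,0,0]],"yaw":[-0.155,-0.155,-0.154,0,0,0,0,0,0,0,0,0],"fingers":[0,0,0,0,0,0,0,0,0,0,0,0]}' 50 | head -c 600; python3 -c "
from h import *
go(.3655,.3195,.12,100.5)"
```

```text
clock: 1.6
tcp_pos: [0.4927, 0.175, 0.2305]
eef_rot: [-0.089, 0.996, -0.0, -0.001]
contact_force: [-0.6, -0.2, 0.1]
grip_width: 0.0854
clock 1.6 tcp [0.4927 0.175  0.2305] jaw 100.2 j6 -1.56 yaw -0.005 shift after yaw mm [ 98.6 165.4 110.5] z [ 0.001 -0.001 -1.   ]
```

I typed millimetres where the rows take metres. The clamp on each row limited the move and nothing was touched, so I go on in metres.

```bash
python3 -m creep '{"linear":[[0.0197,0.033,0],[0.0197,0.033,0],[0.0197,0.033,0],[0.0197,0.033,0],[0.0197,0.033,0],[0,0,0.037],[0,0,0.037],[0,0,0.036],[0,0,0],[0,0,0]],"yaw":[0,0,0,0,0,0,0,0,0,0],"fingers":[0,0,0,0,0,0,0,0,0,0]}' 50 ; python3 -c "
from h import *
go(.3655,.3195,.010,100.5)
ims=[]
for n in('top','side'):
    im=r.grab_frame(n);ims.append(im)
a=ims[0][210:300,110:260,::-1];b=ims[1][120:240,140:280,::-1]
cv2.imwrite('pics/c1.png',np.hstack([cv2.resize(a,(450,400)),cv2.resize(b,(350,400))]))
"
```

```text
clock: 2.85
tcp_pos: [0.3641, 0.323, 0.1227]
eef_rot: [-0.092, 0.996, 0.0, 0.001]
contact_force: [0.3, 0.1, -0.8]
grip_width: 0.0851
clock 2.85 tcp [0.3641 0.323  0.1227] jaw 100.5 j6 -1.19 yaw 0.0 shift after yaw mm [ -0.6  -3.7 112.7] z [-0.001  0.    -1.   ]
```

View pics/c1.png

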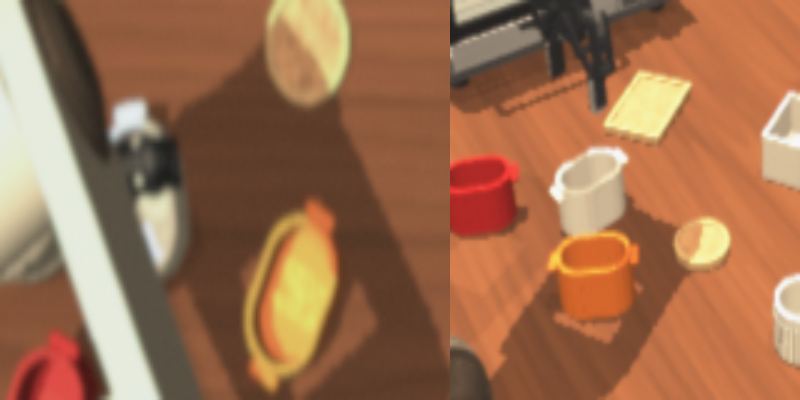

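The gripper is over the white oval (top crop, about (150,170)) and the orange decoy is clear. Going down and gripping.

```bash
python3 -m creep '{"linear":[[0,-0.002,0.03],[0,-0.002,0.03],[0,0,0.025],[0,0,0.02],[0,0,0.008],[0,0,0],[0,0,0],[0,0,0],[0,0,0],[0,0,0],[0,0,0],[0,0,0]],"yaw":[0,0,0,0,0,0,0,0,0,0,0,0],"fingers":[0,0,0,0,0,0,0,1,1,1,1,1]}' 50 ;python3 -m creep '{"linear":[[0,0,0],[0,0,0],[0,0,-0.01],[0,0,-0.03],[0,0,-0.04],[0,0,-0.04],[0,0,-0.04],[0,0,-0.03],[0,0,0]],"yaw":[0,0,0,0,0,0,0,0,0],"fingers":[1,1,1,1,1,1,1,1,1]}' 50 ; python3 -c "
from h import *
go(.453,-.176,.2,85)"
```

```text
clock: 4.45
tcp_pos: [0.365, 0.3185, 0.009]
eef_rot: [-0.091, 0.996, 0.0, 0.0]
contact_force: [-1.3, -3.5, 9.6]
grip_width: 0.0595
clock: 5.58
tcp_pos: [0.3652, 0.3189, 0.2006]
eef_rot: [-0.092, 0.996, 0.001, 0.002]
contact_force: [0.3, -0.1, -4.4]
grip_width: 0.0596
clock 5.58 tcp [0.3652 0.3189 0.2006] jaw 100.5 j6 -1.2 yaw 0.271 shift after yaw mm [-1.306e+02 -4.854e+02 -1.000e-01] z [-0.003  0.001 -1.   ]
```

```bash
python3 -m creep '{"linear":[[0,0,0],[0,0,0],[-0.0145,-0.054,0],[-0.0145,-0.054,0],[-0.0145,-0.054,0],[-0.0145,-0.054,0],[-0.0145,-0.054,0],[-0.0145,-0.054,0],[-0.0145,-0.054,0],[-0.0145,-0.054,0],[-0.0145,-0.053,0],[0,0,0]],"yaw":[0.136,0.135,0,0,0,0,0,0,0,0,0,0],"fingers":[1,1,1,1,1,1,1,1,1,1,1,1]}' 50 ;python3 -m creep '{"linear":[[0,0,0.04],[0,0,0.04],[0,0,0.04],[0,0,0.02],[0,0,0],[0,0,0]],"yaw":[0,0,0,0,0,0],"fingers":[1,1,1,1,1,1]}' 50 ; python3 -c "
from h import *
go(.453,-.176,.019,85)
ims=[]
for n in('top','side'):
    im=r.grab_frame(n);ims.append(im)
a=ims[0][160:280,290:410,::-1];b=ims[1][190:310,240:360,::-1]
cv2.imwrite('pics/c2.png',np.hstack([cv2.resize(a,(400,400)),cv2.resize(b,(400,400))]))
"
```

```text
clock: 7.08
tcp_pos: [0.4517, -0.1788, 0.1966]
eef_rot: [0.046, 0.999, 0.0, -0.001]
contact_force: [0.2, 0.6, -4.1]
grip_width: 0.0592
clock: 7.82
tcp_pos: [0.4523, -0.1758, 0.059]
eef_rot: [0.044, 0.999, -0.0, 0.0]
contact_force: [0.5, -0.1, -2.4]
grip_width: 0.0595
clock 7.83 tcp [ 0.4523 -0.1758  0.059 ] jaw 85.0 j6 -2.01 yaw -0.0 shift after yaw mm [-0.7 -0.1 40. ] z [-0.001 -0.    -1.   ]
```

View pics/c2.png

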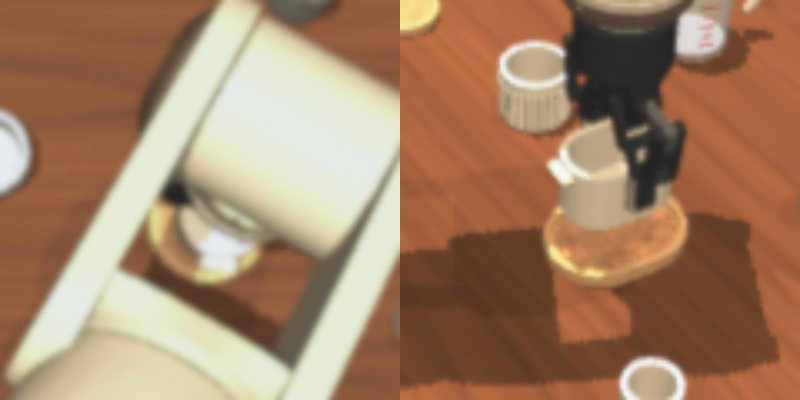

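The side crop shows the dish hanging centred over the oval board. I lower gently.

```bash
python3 -m creep '{"linear":[[0,0,0.015],[0,0,0.013],[0,0,0.006],[0,0,0.003],[0,0,0.002],[0,0,0.001],[0,0,0],[0,0,0]],"yaw":[0,0,0,0,0,0,0,0],"fingers":[1,1,1,1,1,1,1,1]}' 50
```

```text
clock: 8.93
tcp_pos: [0.4522, -0.1762, 0.0185]
eef_rot: [0.044, 0.999, -0.0, 0.0]
contact_force: [-0.6, 1.0, -3.3]
grip_width: 0.0593
```

```bash
python3 -m creep '{"linear":[[0,0,0.001],[0,0,0.0005],[0,0,0],[0,0,0]],"yaw":[0,0,0,0],"fingers":[1,1,1,1]}' 50
```

```text
clock: 9.43
tcp_pos: [0.4521, -0.1761, 0.017]
eef_rot: [0.044, 0.999, -0.0, -0.0]
contact_force: [-3.6, 0.7, 5.7]
grip_width: 0.0593
```

```bash
python3 -m creep '{"linear":[[0,0,0],[0,0,0],[0,0,0],[0,0,-0.01],[0,0,-0.03],[0,0,-0.05],[0,0,-0.05],[0,0,0]],"yaw":[0,0,0,0,0,0,0,0],"fingers":[0,0,0,0,0,0,0,0]}' 50 ; python3 -c "
from h import *
go(.4905,-.0045,.012)"
```

```text
clock: 10.42
tcp_pos: [0.4535, -0.1769, 0.1613]
eef_rot: [0.044, 0.999, -0.002, 0.003]
contact_force: [0.2, 0.7, -0.1]
grip_width: 0.085
clock 10.43 tcp [ 0.4535 -0.1769  0.1613] jaw 85.0 j6 -2.01 yaw 0.0 shift after yaw mm [-20.8 175.4 148.9] z [-0.006 -0.003 -1.   ]
```

```bash
python3 -m creep '{"linear":[[-0.0054,0.044,0],[-0.0054,0.044,0],[-0.0054,0.044,0],[-0.0054,0.043,0],[0,0,0.04],[0,0,0.035],[0,0,0],[0,0,0]],"yaw":[0,0,0,0,0,0,0,0],"fingers":[0,0,0,0,0,0,0,0]}' 50 ; python3 -c "
from h import *
go(.4905,-.0045,.012)
im=r.grab_frame('top');im2=r.grab_frame('side')
print(find('top',im,'w',(392*.7,420*.7),.026),find('top',im,'w',(504*.7,316*.7),.034))
a=im[160:280,230:410,::-1];b=im2[160:310,220:370,::-1]
cv2.imwrite('pics/c3.png',np.hstack([cv2.resize(a,(450,300)),cv2.resize(b,(300,300))]))
"
```

```text
clock: 11.42
tcp_pos: [0.4895, -0.0039, 0.0831]
eef_rot: [0.044, 0.999, -0.0, 0.001]
contact_force: [-0.2, 0.5, 0.1]
grip_width: 0.0852
clock 11.43 tcp [ 0.4895 -0.0039  0.0831] jaw 85.0 j6 -1.65 yaw 0.0 shift after yaw mm [-1.  -0.5 71.1] z [-0.001 -0.    -1.   ]
[294.3  51.7 377.6  54.6 769.2 471.5  -8.  -11.2] [ 453.1 -178.8  453.  -178.5  114.6   68.    -8.9   -6.7]
```

View pics/c3.png

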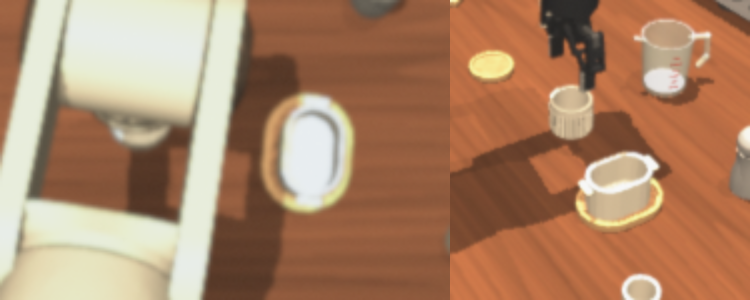

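The oval dish sits inside its lip, and the gripper is above the ramekin. Picking it.

```bash
python3 -m creep '{"linear":[[-0.001,0,0.025],[0,0,0.02],[0,0,0.015],[0,0,0.01],[0,0,0],[0,0,0],[0,0,0],[0,0,0],[0,0,0],[0,0,0],[0,0,0],[0,0,0]],"yaw":[0,0,0,0,0,0,0,0,0,0,0,0],"fingers":[0,0,0,0,0,0,1,1,1,1,1,1]}' 50 ;python3 -m creep '{"linear":[[0,0,-0.01],[0,0,-0.03],[0,0,-0.04],[0,0,-0.04],[0,0,-0.04],[0,0,-0.03],[0,0,0]],"yaw":[0,0,0,0,0,0,0],"fingers":[1,1,1,1,1,1,1]}' 50 ; python3 -c "
from h import *
go(.487,-.4475,.055)"
```

```text
clock: 13.02
tcp_pos: [0.4903, -0.0038, 0.0126]
eef_rot: [0.044, 0.999, -0.0, 0.0]
contact_force: [-3.0, -0.4, 9.8]
grip_width: 0.061
clock: 13.9
tcp_pos: [0.4907, -0.0038, 0.2044]
eef_rot: [0.044, 0.999, -0.0, 0.002]
contact_force: [-0.2, -0.8, -2.6]
grip_width: 0.061
clock 13.9 tcp [ 0.4907 -0.0038  0.2044] jaw 85.0 j6 -1.65 yaw 0.0 shift after yaw mm [ -34.6 -442.2  149.8] z [-0.004 -0.    -1.   ]
```

```bash
python3 -m creep '{"linear":[[-0.0035,-0.044,0],[-0.0035,-0.044,0],[-0.0035,-0.044,0],[-0.0035,-0.044,0],[-0.0035,-0.045,0],[-0.0035,-0.045,0],[-0.0035,-0.044,0],[-0.0035,-0.044,0],[-0.0035,-0.044,0],[-0.003,-0.044,0],[0,0,0],[0,0,0]],"yaw":[0,0,0,0,0,0,0,0,0,0,0,0],"fingers":[1,1,1,1,1,1,1,1,1,1,1,1]}' 50 ;python3 -m creep '{"linear":[[0,0,0.04],[0,0,0.04],[0,0,0.04],[0,0,0.03],[0,0,0],[0,0,0]],"yaw":[0,0,0,0,0,0],"fingers":[1,1,1,1,1,1]}' 50 ; python3 -c "
from h import *
go(.487,-.4475,.0205)
im=r.grab_frame('top');im2=r.grab_frame('side')
a=im[150:270,400:520,::-1];b=im2[250:370,320:440,::-1]
cv2.imwrite('pics/c4.png',np.hstack([cv2.resize(a,(400,400)),cv2.resize(b,(400,400))]))
"
```

```text
clock: 15.4
tcp_pos: [0.4854, -0.4465, 0.2009]
eef_rot: [0.044, 0.999, 0.001, -0.0]
contact_force: [-0.1, 1.2, -1.6]
grip_width: 0.0608
clock: 16.15
tcp_pos: [0.4862, -0.447, 0.0535]
eef_rot: [0.044, 0.999, -0.001, 0.001]
contact_force: [0.1, 0.3, -1.6]
grip_width: 0.0608
clock 16.15 tcp [ 0.4862 -0.447   0.0535] jaw 85.0 j6 -2.34 yaw 0.0 shift after yaw mm [-0.8 -0.4 33. ] z [-0.001 -0.001 -1.   ]
```

View pics/c4.png

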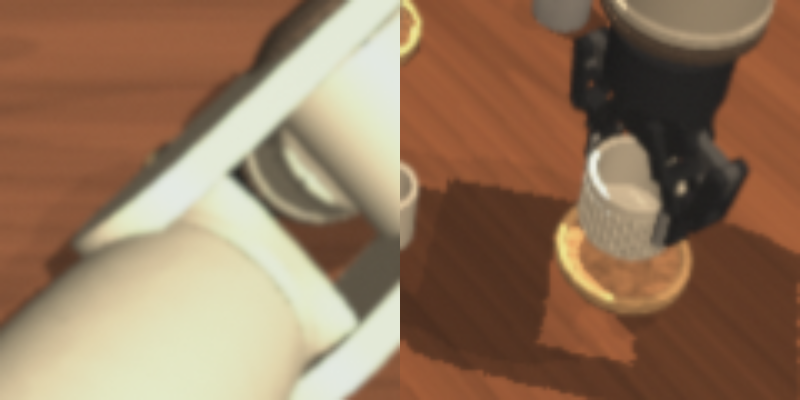

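The ramekin hangs centred over its board. Lowering it.

```bash
python3 -m creep '{"linear":[[-0.001,0,0.013],[0,0,0.01],[0,0,0.005],[0,0,0.003],[0,0,0.001],[0,0,0.001],[0,0,0],[0,0,0]],"yaw":[0,0,0,0,0,0,0,0],"fingers":[1,1,1,1,1,1,1,1]}' 50
```

```text
clock: 17.25
tcp_pos: [0.4865, -0.4471, 0.0207]
eef_rot: [0.044, 0.999, -0.0, 0.0]
contact_force: [-9.5, 9.0, 21.1]
grip_width: 0.0604
```

```bash
python3 -m creep '{"linear":[[0,0,-0.0005],[0,0,0],[0,0,0],[0,0,0],[0,0,-0.01],[0,0,-0.03],[0,0,-0.05],[0,0,-0.04],[0,0,0]],"yaw":[0,0,0,0,0,0,0,0,0],"fingers":[1,1,0,0,0,0,0,0,0]}' 50 ; python3 -c "
from h import *
go(.367,-.340,.012)"
```

```text
clock: 18.38
tcp_pos: [0.4875, -0.4482, 0.1538]
eef_rot: [0.044, 0.999, -0.002, 0.002]
contact_force: [0.2, -0.4, -0.7]
grip_width: 0.0856
clock 18.38 tcp [ 0.4875 -0.4482  0.1538] jaw 85.0 j6 -2.34 yaw 0.0 shift after yaw mm [130.2  97.8 140.8] z [-0.004 -0.004 -1.   ]
```

```bash
python3 -m creep '{"linear":[[0.0325,0.0243,0],[0.0325,0.0243,0],[0.0325,0.0243,0],[0.0325,0.0243,0],[0,0,0.04],[0,0,0.03],[0,0,0],[0,0,0]],"yaw":[0,0,0,0,0,0,0,0],"fingers":[0,0,0,0,0,0,0,0]}' 50 ; python3 -c "
from h import *
go(.367,-.340,.012)
im=r.grab_frame('top');im2=r.grab_frame('side')
print(find('top',im,'w',(656*.7,297*.7),.034))
a=im[180:300,380:500,::-1];b=im2[240:360,270:430,::-1]
cv2.imwrite('pics/c5.png',np.hstack([cv2.resize(a,(350,350)),cv2.resize(b,(450,350))]))
"
```

```text
clock: 19.38
tcp_pos: [0.3659, -0.3393, 0.0803]
eef_rot: [0.044, 0.999, -0.0, 0.0]
contact_force: [0.2, 0.3, 0.6]
grip_width: 0.0854
clock 19.38 tcp [ 0.3659 -0.3393  0.0803] jaw 85.0 j6 -2.39 yaw 0.0 shift after yaw mm [-1.1 -0.6 68.3] z [-0.    -0.001 -1.   ]
[ 209.8 -115.5  173.5 -128.5  994.1  430.1  -69.5  -68.1]
```

View pics/c5.png

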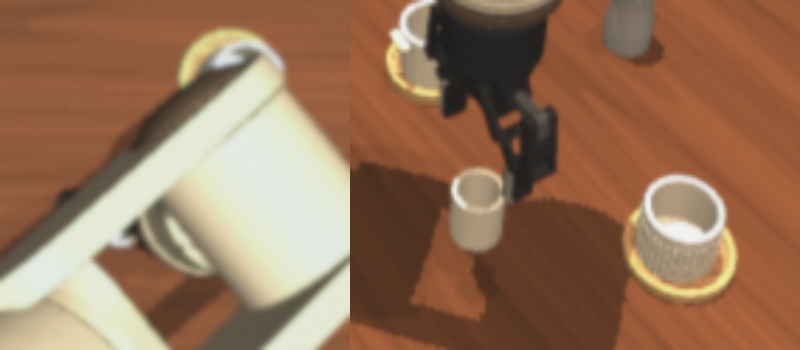

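The ramekin stands centred in its recess. Picking the dip pot.

```bash
python3 -m creep '{"linear":[[-0.001,0,0.025],[0,0,0.02],[0,0,0.012],[0,0,0.009],[0,0,0],[0,0,0],[0,0,0],[0,0,0],[0,0,0],[0,0,0],[0,0,0],[0,0,0]],"yaw":[0,0,0,0,0,0,0,0,0,0,0,0],"fingers":[0,0,0,0,0,1,1,1,1,1,1,1]}' 50 ;python3 -m creep '{"linear":[[0,0,0],[0,0,-0.01],[0,0,-0.03],[0,0,-0.04],[0,0,-0.04],[0,0,-0.04],[0,0,-0.03],[0,0,0]],"yaw":[0,0,0,0,0,0,0,0],"fingers":[1,1,1,1,1,1,1,1]}' 50 ; python3 -c "
from h import *
go(.4555,.1805,.055)"
```

```text
clock: 20.98
tcp_pos: [0.3668, -0.3393, 0.014]
eef_rot: [0.044, 0.999, -0.0, 0.0]
contact_force: [-1.3, 2.3, 8.6]
grip_width: 0.0432
clock: 21.98
tcp_pos: [0.3671, -0.3396, 0.2061]
eef_rot: [0.044, 0.999, -0.002, 0.001]
contact_force: [-0.1, -0.5, -0.9]
grip_width: 0.0434
clock 21.98 tcp [ 0.3671 -0.3396  0.2061] jaw 85.0 j6 -2.38 yaw 0.0 shift after yaw mm [-42.1 526.3 149.5] z [-0.003 -0.003 -1.   ]
```

```bash
python3 -m creep '{"linear":[[-0.0039,0.0478,0],[-0.0039,0.0478,0],[-0.0039,0.0478,0],[-0.0039,0.0478,0],[-0.0039,0.0478,0],[-0.0039,0.0478,0],[-0.0039,0.0478,0],[-0.0039,0.0478,0],[-0.0039,0.0478,0],[-0.0039,0.0478,0],[-0.0039,0.0478,0],[0,0,0]],"yaw":[0,0,0,0,0,0,0,0,0,0,0,0],"fingers":[1,1,1,1,1,1,1,1,1,1,1,1]}' 50 ;python3 -m creep '{"linear":[[0,0,0],[0,0,0.04],[0,0,0.04],[0,0,0.04],[0,0,0.03],[0,0,0],[0,0,0]],"yaw":[0,0,0,0,0,0,0],"fingers":[1,1,1,1,1,1,1]}' 50 ; python3 -c "
from h import *
go(.4555,.1805,.022)
im=r.grab_frame('top');im2=r.grab_frame('side')
a=im[150:270,150:310,::-1];b=im2[120:240,180:300,::-1]
cv2.imwrite('pics/c6.png',np.hstack([cv2.resize(a,(450,350)),cv2.resize(b,(350,350))]))
"
```

```text
clock: 23.48
tcp_pos: [0.455, 0.1834, 0.2022]
eef_rot: [0.042, 0.999, -0.0, -0.001]
contact_force: [-0.4, -0.2, -1.6]
grip_width: 0.0431
clock: 24.35
tcp_pos: [0.456, 0.1805, 0.0546]
eef_rot: [0.044, 0.999, 0.0, 0.001]
contact_force: [0.7, 0.5, -1.6]
grip_width: 0.0433
clock 24.35 tcp [0.456  0.1805 0.0546] jaw 84.9 j6 -1.26 yaw 0.0 shift after yaw mm [ 0.6 -0.1 32.6] z [-0.001  0.    -1.   ]
```

View pics/c6.png

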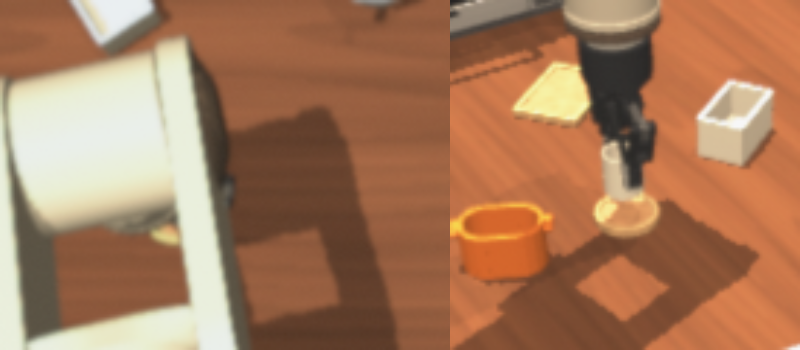

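The dip pot hangs over its board. Lowering it to a contact height of about 0.022.

```bash
python3 -m creep '{"linear":[[0,0,0.013],[0,0,0.01],[0,0,0.004],[0,0,0.003],[0,0,0.0015],[0,0,0.0008],[0,0,0],[0,0,0]],"yaw":[0,0,0,0,0,0,0,0],"fingers":[1,1,1,1,1,1,1,1]}' 50
```

```text
clock: 25.45
tcp_pos: [0.4555, 0.181, 0.022]
eef_rot: [0.044, 0.999, -0.0, 0.0]
contact_force: [-8.3, -2.5, 17.5]
grip_width: 0.0436
```

```bash
python3 -m creep '{"linear":[[0,0,-0.0003],[0,0,0],[0,0,0],[0,0,0],[0,0,-0.01],[0,0,-0.03],[0,0,-0.05],[0,0,-0.04],[0,0,0]],"yaw":[0,0,0,0,0,0,0,0,0],"fingers":[1,0,0,0,0,0,0,0,0]}' 50 ; python3 -c "
from h import *
go(.6467,.252,.012,124)"
```

```text
clock: 26.58
tcp_pos: [0.4568, 0.1813, 0.1549]
eef_rot: [0.044, 0.999, 0.001, 0.003]
contact_force: [0.4, -0.0, -1.1]
grip_width: 0.0856
clock 26.57 tcp [0.4568 0.1813 0.1549] jaw 85.0 j6 -1.26 yaw -0.681 shift after yaw mm [-196.2  -47.3  144.1] z [-0.005  0.002 -1.   ]
```

```bash
python3 -m creep '{"linear":[[0,0,0],[0,0,0],[0,0,0],[0,0,0],[-0.0394,-0.0095,0],[-0.0394,-0.0095,0],[-0.0394,-0.0095,0],[-0.0394,-0.0095,0],[-0.0394,-0.0095,0],[0,0,0.04],[0,0,0.03],[0,0,0]],"yaw":[-0.17,-0.17,-0.17,-0.171,0,0,0,0,0,0,0,0],"fingers":[0,0,0,0,0,0,0,0,0,0,0,0]}' 50 ; python3 -c "
from h import *
go(.6467,.252,.012,124)
im=r.grab_frame('top');im2=r.grab_frame('side')
print(find('top',im,'w',(303*.7,313*.7),.033))
a=im[110:240,130:290,::-1];b=im2[110:230,200:320,::-1]
cv2.imwrite('pics/c7.png',np.hstack([cv2.resize(a,(450,370)),cv2.resize(b,(350,370))]))
"
```

```text
clock: 28.08
tcp_pos: [0.6439, 0.2513, 0.0783]
eef_rot: [-0.292, 0.956, 0.0, -0.003]
contact_force: [0.6, -0.1, 0.7]
grip_width: 0.0854
clock 28.07 tcp [0.6439 0.2513 0.0783] jaw 124.0 j6 -1.9 yaw -0.0 shift after yaw mm [-3.1 -1.1 66.3] z [ 0.005  0.002 -1.   ]
[333.2 364.2 364.3 438.5 927.1 583.7  13.2  -0. ]
```

View pics/c7.png

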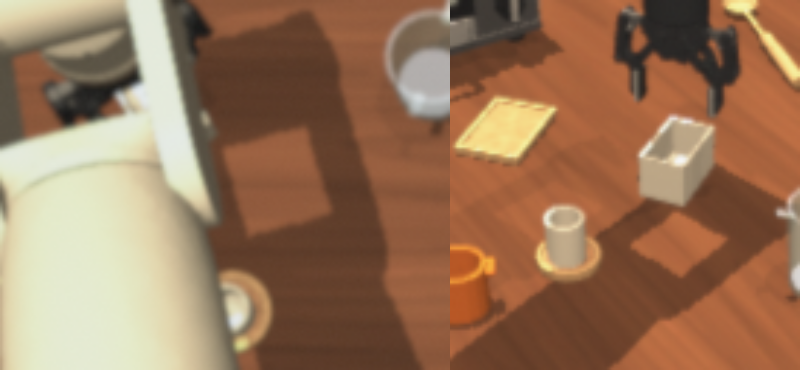

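The dip pot stands in its recess, and the jaws straddle the loaf dish. Picking it.

```bash
python3 -m creep '{"linear":[[-0.001,-0.001,0.025],[0,0,0.02],[0,0,0.012],[0,0,0.009],[0,0,0],[0,0,0],[0,0,0],[0,0,0],[0,0,0],[0,0,0],[0,0,0],[0,0,0]],"yaw":[0,0,0,0,0,0,0,0,0,0,0,0],"fingers":[0,0,0,0,0,0,1,1,1,1,1,1]}' 50 ;python3 -m creep '{"linear":[[0,0,0],[0,0,-0.01],[0,0,-0.03],[0,0,-0.04],[0,0,-0.04],[0,0,-0.04],[0,0,-0.03],[0,0,0]],"yaw":[0,0,0,0,0,0,0,0],"fingers":[1,1,1,1,1,1,1,1]}' 50 ; python3 -c "
from h import *
go(.5138,.450,.055,129)"
```

```text
clock: 29.68
tcp_pos: [0.647, 0.2516, 0.016]
eef_rot: [-0.292, 0.956, 0.0, 0.0]
contact_force: [-1.1, 0.3, 6.6]
grip_width: 0.0574
clock: 30.68
tcp_pos: [0.6474, 0.2516, 0.208]
eef_rot: [-0.292, 0.956, -0.0, 0.002]
contact_force: [0.6, -0.3, -4.4]
grip_width: 0.0575
clock 30.68 tcp [0.6474 0.2516 0.208 ] jaw 124.0 j6 -1.9 yaw -0.087 shift after yaw mm [-20.5 238.5 152.7] z [-0.004 -0.001 -1.   ]
```

```bash
python3 -m creep '{"linear":[[0,0,0],[-0.0035,0.0397,0],[-0.0035,0.0397,0],[-0.0035,0.0397,0],[-0.0035,0.0397,0],[-0.0035,0.0397,0],[-0.0035,0.0397,0],[0,0,0]],"yaw":[-0.087,0,0,0,0,0,0,0],"fingers":[1,1,1,1,1,1,1,1]}' 50 ;python3 -m creep '{"linear":[[0,0,0],[0,0,0.04],[0,0,0.04],[0,0,0.04],[0,0,0.03],[0,0,0],[0,0,0]],"yaw":[0,0,0,0,0,0,0],"fingers":[1,1,1,1,1,1,1]}' 50 ; python3 -c "
from h import *
go(.5138,.450,.024,129)
im=r.grab_frame('top');im2=r.grab_frame('side')
a=im[150:250,50:180,::-1];b=im2[100:200,160:280,::-1]
cv2.imwrite('pics/c8.png',np.hstack([cv2.resize(a,(400,310)),cv2.resize(b,(370,310))]))
"
```

```text
clock: 31.68
tcp_pos: [0.5111, 0.4517, 0.2036]
eef_rot: [-0.335, 0.942, -0.0, -0.001]
contact_force: [-0.2, -0.7, -3.8]
grip_width: 0.0574
clock: 32.55
tcp_pos: [0.5141, 0.4496, 0.0566]
eef_rot: [-0.333, 0.943, 0.0, 0.001]
contact_force: [-0.3, 0.4, -1.6]
grip_width: 0.0574
clock 32.55 tcp [0.5141 0.4496 0.0566] jaw 128.9 j6 -1.64 yaw -0.001 shift after yaw mm [ 0.1  0.5 32.6] z [-0.001 -0.    -1.   ]
```

View pics/c8.png

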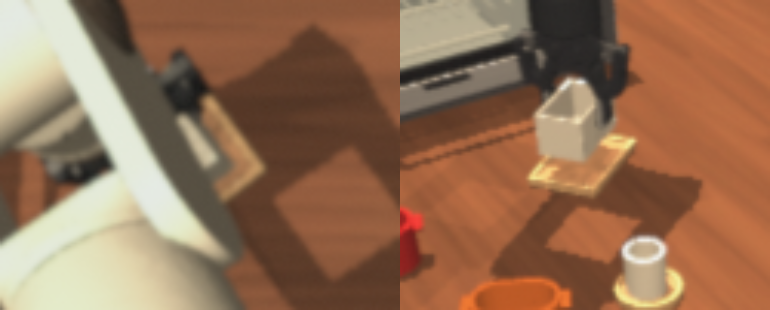

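The loaf dish is aligned with its board. Lowering it.

```bash
python3 -m creep '{"linear":[[0,0,0.013],[0,0,0.01],[0,0,0.004],[0,0,0.003],[0,0,0.0015],[0,0,0.0008],[0,0,0],[0,0,0]],"yaw":[0,0,0,0,0,0,0,0],"fingers":[1,1,1,1,1,1,1,1]}' 50
```

```text
clock: 33.65
tcp_pos: [0.5132, 0.4499, 0.024]
eef_rot: [-0.334, 0.943, -0.0, 0.0]
contact_force: [-3.5, -4.1, 7.2]
grip_width: 0.0575
```

```bash
python3 -m creep '{"linear":[[0,0,-0.0002],[0,0,0],[0,0,0],[0,0,0],[0,0,-0.01],[0,0,-0.03],[0,0,-0.05],[0,0,-0.06],[0,0,-0.06],[0,0,0]],"yaw":[0,0,0,0,0,0,0,0,0,0],"fingers":[1,0,0,0,0,0,0,0,0,0]}' 50 ; python3 -m creep '{"linear":[[0.026,0.037,0],[0.026,0.037,0],[0.026,0.037,0],[0.026,0.037,0],[0.026,0.037,0],[0.026,0.037,0],[0.026,0.037,0],[0.026,0.037,0],[0,0,0],[0,0,0]],"yaw":[0,0,0,0,0,0,0,0,0,0],"fingers":[0,0,0,0,0,0,0,0,0,0]}' 50
python3 - <<'E'
from h import *
I={c:r.grab_frame(c) for c in('top','side')}
k=.7
for n,zz,t,tb in (('ram',.034,(656,297),(488.5,-448)),('dip',.033,(303,313),(457,181.6)),('oval',.034,(504,316),(454.3,-175.5)),('loaf',.034,(156,280),(515.6,451.2)),('jug',.0475,(406,190),0),('grind',.052,(546,218),0)):
    print(n,find('top',I['top'],'w',(t[0]*k,t[1]*k),zz),tb)
a=I['top'][140:290,70:490,::-1]
b=I['side'][130:360,180:440,::-1]
cv2.imwrite('pics/f1.png',cv2.resize(a,(800,286),interpolation=cv2.INTER_CUBIC));cv2.imwrite('pics/f2.png',cv2.resize(b,(678,600),interpolation=cv2.INTER_CUBIC))
E
```

```text
clock: 34.9
tcp_pos: [0.5143, 0.4507, 0.2399]
eef_rot: [-0.334, 0.943, 0.001, 0.004]
contact_force: [0.4, 0.1, -0.2]
grip_width: 0.0857
clock: 36.15
tcp_pos: [0.1655, 0.549, 0.2332]
eef_rot: [-0.334, 0.943, -0.0, 0.0]
contact_force: [-0.8, 0.2, 0.3]
grip_width: 0.086
ram [ 486.4 -448.8  486.1 -449.9   81.2   73.4   -2.4  -26.2] (488.5, -448)
dip [460.7 181.1 460.3 181.9  60.2  52.2 -44.3 -64.7] (457, 181.6)
oval [ 452.6 -172.9  453.1 -172.5  116.2   84.9   -8.9   -6.9] (454.3, -175.5)
loaf [513.8 450.6 512.7 445.4 118.4  82.5  38.5  28.4] (515.6, 451.2)
jug [ 6.815e+02 -2.100e+00  6.824e+02  3.000e-01  1.143e+02  8.520e+01
  1.620e+01 -1.090e+01] 0
grind [ 617.8 -246.3  618.2 -246.    65.5   44.2  -45.   -37.2] 0
```

View pics/f1.png

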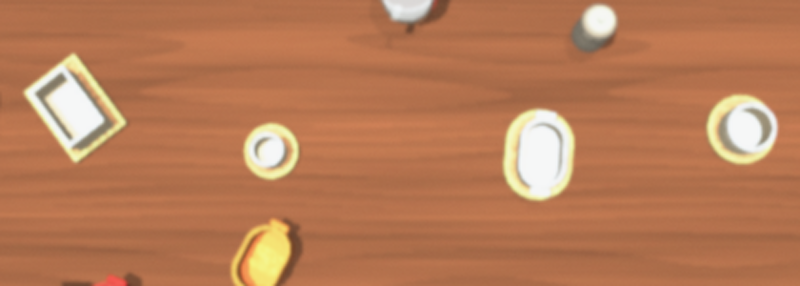

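View pics/f2.png

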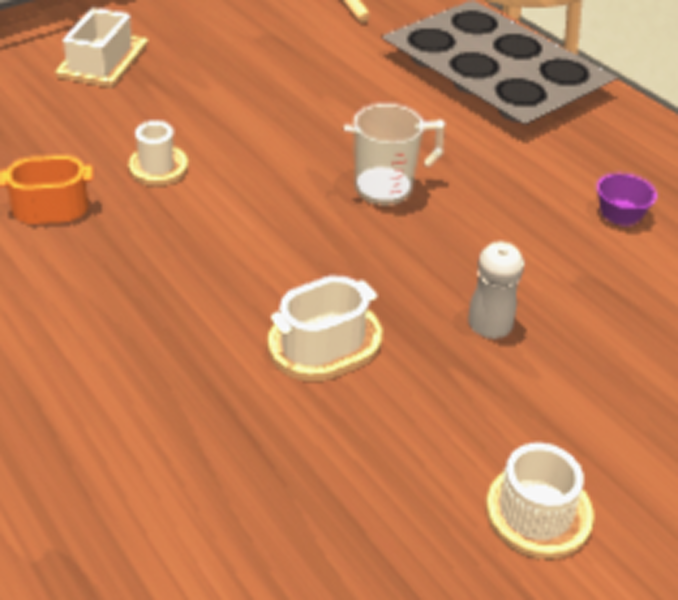

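```bash
python3 -c "
from rig import r
print(r.sign_off())"
```

```text
the job is handed in; nothing more can be done
None
```

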